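# Lay a sardine lunch for one

## Task

Lay a sardine lunch for one around the plate, as seen from where you (the robot) stand: put the sardine tin flat in the middle of the plate, the fork to the left of the plate with its tines pointing straight away from you and its middle level with the plate's middle, the pepper shaker upright straight behind the plate, and the lemon to the right of the shaker, level with it. Leave a gap of about 3 cm between the fork and the plate's rim, between the shaker and the plate's rim, and between the lemon and the shaker. Leave the spoon and the spice jar where they are.

Things in the scene. Friction and masses are not known exactly. Their poses are not given: they have to be found in the camera images.
- plate_center (a point): centre of a round white china plate that does not move: 150 mm across, flat inside to 58 mm from the centre, the rim rising to 11 mm. The point is on the flat inner surface, 6 mm above the worktop; x points straight away from the robot, y to the left, z up.
- tin_center (a point): middle of the sardine tin, a low oblong yellowish tin with a dark top, rounded corners, 100 mm long (its y axis), 60 mm wide (its x axis), 25 mm high; the point lies half-way up (12.5 mm). It goes in the middle of the plate, any way round.
- fork_center (a point): middle of the steel table fork, 193 mm long (its x axis, from the handle to the tines; z up), 26 mm wide, 15 mm high; about 20 to 26 mm wide between the fingers at its middle; the point lies 7.5 mm above the worktop. With a 3 cm gap to the rim the fork's middle is 118 mm left of the plate's centre.
- shaker_center (a point): middle of the pepper shaker, a white waisted pot with a domed grey cap, 90 mm high, upright, round, 44 mm across up to 66 mm, cap 34 mm across; the point lies half-way up (45 mm). With a 3 cm gap to the rim its centre is 127 mm behind the plate's centre.
- lemon_center (a point): middle of the yellow lemon, 71 mm long (its x axis), 53 mm wide, 51 mm high; the point lies half-way up (25.5 mm). It lies steady on its side. With a 3 cm gap its centre is about 83 mm to the right of the shaker's centre.
- spoon_center (a point): middle of the steel table spoon, 188 mm long (its x axis), 39 mm wide at the bowl, 16 mm high, lying near the fork; the point lies 8 mm up. It stays where it is.
- spice_center (a point): middle of the loose spice jar with a red cap, 45 mm across, 106 mm high; the point lies half-way up (53 mm). It stays where it is.

How it is judged:
At the end, for the whole second after the job is handed in: Tin flat on plate within 15 mm of centre; fork 118±15 mm left, ±20 mm level, tines away within 0.17 rad; shaker upright 127±15 mm behind, ±15 mm sideways; lemon right of shaker, 66-100 mm apart, 107-147 mm behind plate centre; all at rest; spoon and spice jar moved under 25 mm (horizontal distance between tin_center and plate_center below 0.015 m and z of tin_center in the frame of plate_center below 0.02 m and angle between tin_center's own z axis and vertical below 0.12 rad and y of fork_center in the frame of plate_center between 0.103 and 0.133 m and x of fork_center in the frame of plate_center between -0.02 and 0.02 m and y of plate_center in the frame of fork_center below 0 m and angle between the x axis of fork_center and the x axis of plate_center, either way round below 0.17 rad and angle between fork_center's own z axis and vertical below 0.15 rad and height (world z) of fork_center below 0.015 m and x of shaker_center in the frame of plate_center between 0.112 and 0.142 m and y of shaker_center in the frame of plate_center between -0.015 and 0.015 m and angle between shaker_center's own z axis and vertical below 0.1 rad and height (world z) of shaker_center below 0.055 m and horizontal distance between lemon_center and shaker_center between 0.066 and 0.1 m and x of lemon_center in the frame of plate_center between 0.107 and 0.147 m and y of lemon_center in the frame of plate_center below -0.05 m and height (world z) of lemon_center below 0.045 m and linear speed of each of tin, fork, shaker, lemon below 0.02 m/s); the robot touches nothing.
It fails at once if the spoon is shifted by more than 25 mm (distance of spoon_center from where it was at the start of the episode above 0.025 m).
It fails at once if the spice jar is shifted or tipped by more than 25 mm (distance of spice_center from where it was at the start of the episode above 0.025 m).
It also fails if it takes over 96 s, if anything falls off the work surface, if the arm or the gripper's body presses on something with over 40 N, if the wrist force passes 120 N, or if a joint passes its speed limit or range.

## Robot

A 6-joint arm with a two-finger parallel gripper is mounted at the origin on a cart in front of the work surface, level with it; the furniture and walls round the work are solid. World frame = base frame: x ahead of the robot, y to its left, z up, the work surface at z = 0. Lengths are in m, angles in rad, forces in N, time in s.
With the tool pointing down it reaches from about 0.375 to 0.9 m from the base axis. Payload 3.1 kg.
Tool frame: the origin (TCP) lies at the very end of the fingers, on their centre line; the grasp point (between the pads) lies robot.hold_point_z behind it (robot.hold_point_z is the distance from the TCP to the grasp point, in m); z points along the fingers, y is the line along which they close (so a half turn about z gives the same grasp; the last joint's range is limited). The gripper opens to 85 mm and grips with 20 to 120 N. Pads are 22 mm wide; open, the fingers measure 114 mm over their backs; the gripper's body (76 mm by 85 mm) begins 54 mm behind the grasp point. The pads swing forward as they close: fully open they stand 13 mm farther back than shut.
Start: joints at [-1.385, 0.527, 1.433, -0, 1.181, -0.178], TCP at [0.223, -0.584, 0.231] pointing down, gripper open.
Joint ranges: [-3.08, 3.08], [-0.75, 2.2], [0.22, 2.44], [-1.43, 4.57], [0, 2.65], [-2.85, 2.85]. Speed limits (rad/s): [2.79, 2.79, 3.14, 3.14, 3.14, 3.14].

## Interface

Orientations are given as a 3x3 rotation matrix whose columns are the frame's x, y, z axes.
In Python, from rig import robot gives the robot as it stands.
- The arm moves only by the shell command python3 -m jog 'ROWS' [FORCE]. ROWS is JSON, one flat list of numbers, 5 for each row, row after row: the shift along the tool's x, y, z in units of 40 mm (1.0 is 40 mm), then the turn about the tool's z in units of 5 degrees (1.0 is 5 degrees), then the finger opening in mm, from 0 to 85.4. A call has 1 to 5 rows; each row shifts and turns the commanded pose from where the row before left it, along the tool's axes as they then stand; what a row does not reach is not made up. A row lasts 1/12 s, in which the tool goes at most 41.7 mm and 7.16 degrees, less where a joint would pass 70% of its speed; a pose out of reach is approached as far as the arm can. A call is refused whole if a number of a shift passes 1 or a number of a turn 1, either way. A call with a gripper value outside its range is refused whole. The fingers move at their own pace and stop on an object; FORCE is the grip in N (left out, the last holds). Time passes only in rows, so rows that do not move let the fingers close. It gives the time, the measured TCP pose, the force, the opening and the grip force at its end, in the units of the state.
- robot.get_obs(): the state, without advancing time (a new reading comes with each control period).
- robot.snapshot(name): name is "scene" or "side" or "wrist"; returns the picture (384x512x3 uint8, blue, green, red); there is no depth.
- robot.get_calibration(name): a dict with "K" (3x3 intrinsics, pixels), "rvec" (rotation vector, rad) and "tvec" (3), from world to camera coordinates, as OpenCV has them; the wrist camera has in their place "T_tool_cam" (4x4, takes a point from camera to tool coordinates, whose origin is the TCP and whose axes are the flange's). Camera axes: x right, y down, z forward; pixel columns grow to the right and rows downward; lengths in m; the calibration is good to about 2 mm. A picture is of the moment at which its call begins: read the wrist's pose just before it. get_calibration takes no time and is no camera call.
- robot.close_job(): hands the job in; it is judged then, once.
The state is a dict: "clock": time; "qpos": joint angles; "qd": joint speeds; "tau": joint torques, N m; "eef_pos": TCP position; "ee_rot": TCP orientation; "contact_force": force on the tool from outside, world axes, zero at the start; "ft_torque": the same for the moment, N m; "opening": finger opening in m; "finger_force": force on a finger pad.
Only numpy, scipy, OpenCV 4.12 (cv2) and the standard library are available. Lean on these libraries where they do the work, as an engineer would, in place of code of your own. Each camera call takes 0.05 s, during which the arm holds its last target. There are 200 camera calls.

## Working session

There is one attempt and no reset: what is moved stays moved. The work goes in short steps, Python scripts to look and compute and a shell command to move; the robot and the scene stay as the last step left them, time stands still between calls to the robot, and variables do not carry over. Pictures are saved under pics/ and viewed, at most 14 in all, crops included, and the job is handed in when it is done.

```bash
mkdir -p pics; cat > h.py <<'E'
import numpy as np, cv2
from rig import robot
def snap(n,f):
    im=robot.snapshot(n); cv2.imwrite(f,im); return im
def ray(n,px,z,o=None):
    c=robot.get_calibration(n); K=np.array(c["K"],float)
    d=np.linalg.inv(K)@np.array([px[0],px[1],1.])
    if n=="wrist":
        T=np.array(c["T_tool_cam"]); R=np.array(o["ee_rot"])
        p=R@T[:3,3]+np.array(o["eef_pos"]); d=R@T[:3,:3]@d
    else:
        R=cv2.Rodrigues(np.array(c["rvec"],float))[0]; p=-R.T@np.array(c["tvec"],float).ravel(); d=R.T@d
    return p+d*(z-p[2])/d[2]
def to(x,y,z,o=None):
    "units along tool axes"
    o=o or robot.get_obs(); return np.round(np.array(o["ee_rot"]).T@(np.array([x,y,z])-o["eef_pos"])/0.04,2)
E
python3 - <<'E'
from h import *
o=robot.get_obs(); print(np.round(o["ee_rot"],3),o["eef_pos"],o["opening"],o["clock"],robot.hold_point_z)
a=snap("scene","pics/a.png"); b=snap("side","pics/b.png")
for n in("scene","side"):
    c=robot.get_calibration(n);R=cv2.Rodrigues(np.array(c["rvec"],float))[0];print(n,-R.T@np.array(c["tvec"]).ravel())
print(robot.get_calibration("wrist"))
E
```

```text
[[ 0.934  0.357 -0.   ]
 [ 0.357 -0.934  0.002]
 [ 0.    -0.002 -1.   ]] [ 0.22283532 -0.58314785  0.2303175 ] 0.0857823049033653 0.0 0.0187
scene [0.21004721 0.75356918 0.70336169]
side [0.60016046 1.0612121  0.67079356]
{'K': array([[338.46882583,   0.        , 255.83405071],
       [  0.        , 338.46882583, 191.38576803],
       [  0.        ,   0.        ,   1.        ]]), 'T_tool_cam': array([[-2.66891585e-04, -9.62278339e-01, -2.72066768e-01,
         6.93008507e-02],
       [ 9.99999369e-01,  4.00871769e-05, -1.12276277e-03,
        -1.63559508e-04],
       [ 1.09131668e-03, -2.72066896e-01,  9.62277721e-01,
        -1.43582557e-01],
       [ 0.00000000e+00,  0.00000000e+00,  0.00000000e+00,
         1.00000000e+00]])}
```

View pics/a.png

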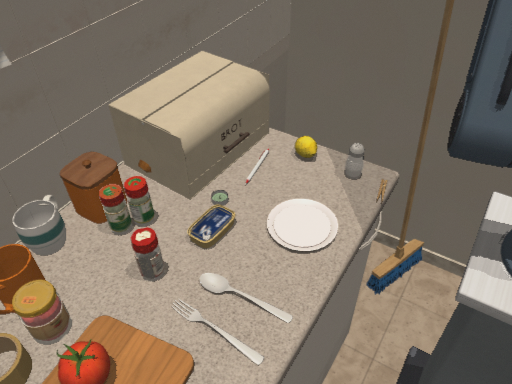

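View pics/b.png

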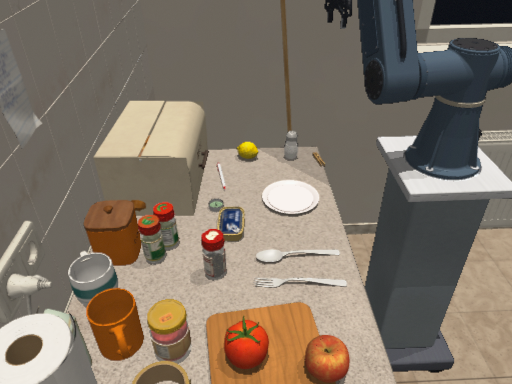

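The scene view shows the plate at (302,223), tin (212,223), fork from (176,304) to (260,360), spoon (201,277)-(289,319), lemon (306,147), shaker base (354,176) and the loose jar (148,255). The side view shows the plate at (291,197), tin (232,221), fork (257,282)-(346,284), lemon (247,151), shaker (291,146) and jar (213,253).

```bash
python3 - <<'E'
from h import *
np.set_printoptions(precision=3,suppress=True)
S={"plate":((302,223),(291,197),.009),"tin":((212,222),(232,220),.025),"tines":((176,304),(257,282),.008),"handle":((260,360),(346,284),.008),
"bowl":((201,277),(256,256),.008),"sphandle":((289,319),(339,252),.008),"lemon":((306,147),(247,151),.0255),"shaker":((355,162),(291,146),.045),"spice":((148,255),(213,253),.053),
"bin corner":((184,187),(190,210),0),"tin e1":((232,210),(231,207),.025),"tin e2":((193,239),(232,236),.025)}
for k,(a,b,z) in S.items(): print(k,ray("scene",a,z)[:2],ray("side",b,z)[:2])
E
```

```text
plate [0.472 0.164] [0.47  0.168]
tin [0.626 0.271] [0.624 0.273]
tines [0.574 0.455] [0.573 0.456]
handle [0.391 0.466] [0.392 0.472]
bowl [0.571 0.384] [0.572 0.38 ]
sphandle [0.387 0.376] [0.387 0.378]
lemon [ 0.575 -0.052] [ 0.578 -0.049]
shaker [ 0.443 -0.036] [ 0.447 -0.037]
spice [0.661 0.419] [0.662 0.413]
bin corner [0.761 0.197] [0.732 0.197]
tin e1 [0.61  0.221] [0.626 0.223]
tin e2 [0.631 0.328] [0.624 0.331]
```

```bash
python3 -m jog '[0,0,0,-1,85, 0,0,0,-1,85, 0,0,0,-1,85, 0,0,0,-1,85, 0,0,0,-1,85]' 40 >/dev/null
python3 -m jog '[0,0,0,-1,85, 0,0,0,-1,85, 0,0,0,-1,85, 0,0,0,-1,85, 0,0,0,-1,85]' >/dev/null
python3 -m jog '[0,0,0,-1,85, 0,0,0,-1,85, 0,0,0,-1,85, 0,0,0,-0.8,85]'
python3 -m jog '[0.89,0.46,0,0,85, 0.89,0.46,0,0,85, 0.89,0.46,0,0,85, 0.89,0.46,0,0,85, 0.89,0.46,0,0,85]' >/dev/null
python3 -m jog '[0.89,0.46,0,0,85, 0.89,0.46,0,0,85, 0.89,0.46,0,0,85, 0.89,0.46,0,0,85, 0.89,0.46,0,0,85]' >/dev/null
python3 -m jog '[0.89,0.46,0,0,85, 0.89,0.46,0,0,85, 0.89,0.46,0,0,85, 0.89,0.46,0,0,85, 0.89,0.46,0,0,85, 0,0,0,0,85]' 
python3 -m jog '[0.89,0.46,0,0,85, 0.89,0.46,0,0,85, 0.89,0.46,0,0,85, 0.89,0.46,0,0,85, 0,0,0,0,85]'
python3 - <<'E'
from h import *
o=robot.get_obs(); print(np.round(o["ee_rot"],3),o["eef_pos"],o["clock"])
snap("wrist","pics/c.png")
E
```

```text
clock: 1.27
eef_pos: [0.2229, -0.5834, 0.2307]
ee_rot: [[-0.002, 1.0, -0.0], [1.0, 0.002, 0.001], [0.001, -0.0, -1.0]]
contact_force: [-0.1, 0.1, -0.3]
opening: 0.0848
finger_force: 0.0
clock: 2.52
eef_pos: [0.4833, -0.0798, 0.2312]
ee_rot: [[-0.005, 1.0, 0.001], [1.0, 0.005, 0.003], [0.003, 0.001, -1.0]]
contact_force: [0.5, -0.9, -0.4]
opening: 0.0852
finger_force: 0.0
[[-0.005  1.     0.001]
 [ 1.     0.005  0.003]
 [ 0.003  0.001 -1.   ]] [ 0.48331732 -0.07983114  0.23122273] 2.5167validation failed for argument at $...
```

View pics/c.png

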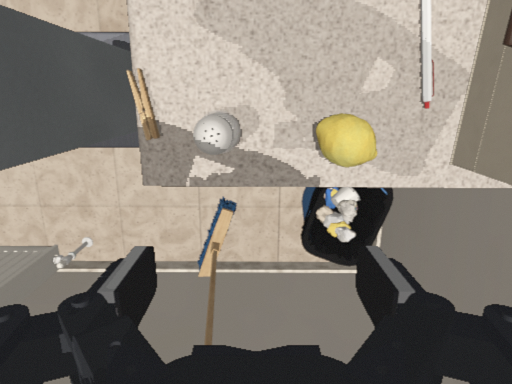

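The wrist view shows the shaker cap at (212,132), the lemon at (347,140) and the worktop edge at row 187. I'll fit the lemon's outline next.

```bash
python3 - <<'E'
from h import *
o=robot.get_obs(); im=cv2.imread("pics/c.png"); h=cv2.cvtColor(im,cv2.COLOR_BGR2HSV)
m=cv2.inRange(h,(20,120,60),(35,255,255)); m[185:]=0
c=max(cv2.findContours(m,0,1)[0],key=cv2.contourArea)
P=np.float32([ray("wrist",p[0],.0255,o)[:2]*1000 for p in c]); print(cv2.fitEllipse(P), cv2.minAreaRect(P), cv2.boundingRect(c))
print([ray("wrist",p,.085,o) for p in [(210,132),(214,132)]],[ray("wrist",p,.03,o) for p in [(240,132)]])
print(ray("wrist",(300,187),0,o))
E
```

```text
((575.1433715820312, -54.8292121887207), (45.95555877685547, 64.72149658203125), 66.35273742675781) ((575.3204956054688, -55.87245559692383), (56.12446212768555, 56.32341384887695), 17.004228591918945) (316, 114, 61, 52)
[array([ 0.44332228, -0.0426603 ,  0.085     ]), array([ 0.44671149, -0.04264426,  0.085     ])] [array([ 0.46621413, -0.04809997,  0.03      ])]
[ 0.53308704 -0.11319575  0.        ]
```

```bash
python3 -m jog '[0.22,0.77,0,0,85, 0.22,0.77,0,0,85, 0.22,0.77,0,0,85, 0,0,0.3,-1,85, 0,0,0.3,-1,85]' >/dev/null
python3 -m jog '[0,0,0.3,-1,85, 0,0,0.3,-1,85, 0,0,0.3,-1,85, 0,0,0.3,-1,85, 0,0,0.3,-1,85]' >/dev/null
python3 -m jog '[0,0,0.3,-1,85, 0,0,0.3,-1,85, 0,0,0.3,-1,85, 0,0,0.3,-1,85, 0,0,0.3,-1,85]' >/dev/null
python3 -m jog '[0,0,0.3,-1,85, 0,0,0.1,-0.2,85, 0,0,0,0,85]'
python3 -c "
from h import *
print(to(.5755,-.053,.008))"
```

```text
clock: 4.07
eef_pos: [0.5726, -0.0606, 0.07]
ee_rot: [[-0.912, 0.411, -0.003], [0.411, 0.912, 0.001], [0.003, -0.001, -1.0]]
contact_force: [-0.4, 0.2, -0.2]
opening: 0.0847
finger_force: 0.0
[0.01 0.2  1.55]
```

```bash
python3 -m jog '[0,0.2,0,0,85, 0,0,0.5,0,85, 0,0,0.5,0,85, 0,0,0.5,0,85, 0,0,0.05,0,85]' 
python3 -m jog '[0,0,0,0,40, 0,0,0,0,40, 0,0,0,0,40, 0,0,0,0,40, 0,0,0,0,40]' 30 > /dev/null
python3 -m jog '[0,0,0,0,40, 0,0,0,0,40, 0,0,-0.5,0,40, 0,0,-0.5,0,40, 0,0,-0.5,0,40]'
python3 -c "
from h import *
o=robot.get_obs(); o['eef_pos']=np.array(o['eef_pos'])
print(to(.598,.083,.05))"
```

```text
clock: 4.48
eef_pos: [0.5759, -0.0517, 0.0074]
ee_rot: [[-0.912, 0.409, -0.004], [0.409, 0.912, 0.001], [0.004, -0.0, -1.0]]
contact_force: [-0.1, -0.5, -0.2]
opening: 0.0849
finger_force: 0.0
clock: 5.32
eef_pos: [0.577, -0.0522, 0.0703]
ee_rot: [[-0.913, 0.409, -0.0], [0.409, 0.913, 0.0], [0.0, 0.0, -1.0]]
contact_force: [-0.1, -0.4, -0.5]
opening: 0.0496
finger_force: 31.7
[0.9  3.3  0.51]
```

```bash
python3 -m jog '[0.22,0.82,0,0,40, 0.22,0.82,0,0,40, 0.22,0.82,0,0,40, 0.22,0.82,0,0,40, 0,0,0,0,40]' >/dev/null
python3 -m jog '[0,0,0.5,0,40, 0,0,0.5,0,40, 0,0,0.3,0,40, 0,0,0.2,0,40, 0,0,0,0,40]'
```

```text
clock: 6.15
eef_pos: [0.5986, 0.0815, 0.0095]
ee_rot: [[-0.913, 0.409, -0.0], [0.409, 0.913, -0.0], [0.0, -0.0, -1.0]]
contact_force: [-0.8, 0.4, -1.0]
opening: 0.0496
finger_force: 31.2
```

```bash
python3 -m jog '[0,0,0.04,0,40, 0,0,0,0,56, 0,0,0,0,62, 0,0,0,0,80, 0,0,0,0,80]' 
python3 -m jog '[0,0,0,0,80, 0,0,-0.5,0,80, 0,0,-1,0,80, 0,0,-1,0.5,80, 0,0,-1,1,80]' >/dev/null
python3 -m jog '[0,0,-1,1,85, 0,0,-1,1,85, 0,0,0,1,85, 0,0,0,1,85, 0,0,0,1,85]'>/dev/null
python3 -m jog '[0,0,0,1,85, 0,0,0,1,85, 0,0,0,1,85, 0,0,0,1,85, 0,0,0,1,85]'>/dev/null
python3 -m jog '[0,0,0,1,85, 0,0,0,0.7,85, 0,0,0,0,85]'
python3 -c "
from h import *
snap('side','pics/d.png')
print(to(.445,-.040,.10))"
```

```text
clock: 6.57
eef_pos: [0.5988, 0.0816, 0.0078]
ee_rot: [[-0.913, 0.409, 0.0], [0.409, 0.913, -0.0], [-0.0, 0.0, -1.0]]
contact_force: [0.1, 0.1, -0.8]
opening: 0.0803
finger_force: 0.0
clock: 8.07
eef_pos: [0.5983, 0.0818, 0.2275]
ee_rot: [[0.003, 1.0, -0.001], [1.0, -0.003, 0.0], [0.0, -0.001, -1.0]]
contact_force: [-0.5, -0.9, 0.5]
opening: 0.085
finger_force: 0.0
[-3.05 -3.83  3.19]
```

View pics/d.png

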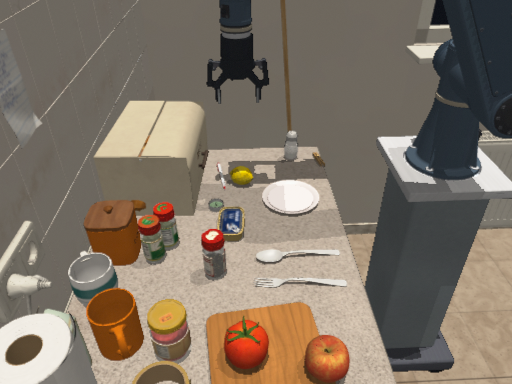

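```bash
python3 -m jog '[-0.6,-0.77,0,0,70, -0.6,-0.77,0,0,70, -0.6,-0.77,0,0,70, -0.6,-0.77,0,0,70, -0.62,-0.77,0,0,70]' >/dev/null
python3 -m jog '[0,0,0.8,0,70, 0,0,0.8,0,70, 0,0,0.8,0,70, 0,0,0,0,70]'
python3 -c "
from h import *
print(to(.445,-.039,.028))"
```

```text
clock: 8.87
eef_pos: [0.4409, -0.0381, 0.1277]
ee_rot: [[0.001, 1.0, -0.01], [1.0, -0.001, 0.004], [0.004, -0.01, -1.0]]
contact_force: [-2.0, 0.6, -0.1]
opening: 0.0701
finger_force: 0.0
[-0.03  0.13  2.49]
```

```bash
python3 -m jog '[0,0.1,0.4,0,70, 0,0,0.6,0,70, 0,0,0.6,0,70, 0,0,0.6,0,70, 0,0,0.3,0,70]' 
python3 -m jog '[0,0,0,0,30, 0,0,0,0,30, 0,0,0,0,30, 0,0,0,0,30, 0,0,0,0,30]' 30 > /dev/null
python3 -m jog '[0,0,0,0,30, 0,0,-0.3,0,30, 0,0,-0.6,0,30, 0,0,-0.6,0,30, 0,0,-0.5,0,30]'>/dev/null
python3 -m jog '[0,0,0,0,30]'
python3 -c "
from h import *
print(to(.598,.166,.11))"
```

```text
clock: 9.28
eef_pos: [0.4488, -0.0387, 0.031]
ee_rot: [[0.0, 1.0, -0.001], [1.0, -0.0, 0.0], [0.0, -0.001, -1.0]]
contact_force: [-1.1, 0.6, 0.3]
opening: 0.0701
finger_force: 0.0
clock: 10.2
eef_pos: [0.4506, -0.0394, 0.1151]
ee_rot: [[0.001, 1.0, 0.007], [1.0, -0.001, -0.003], [-0.003, 0.007, -1.0]]
contact_force: [-0.4, 0.7, -1.7]
opening: 0.0378
finger_force: 30.4
[5.14 3.68 0.14]
```

```bash
python3 -m jog '[0.4,0.3,0,0,30, 0.7,0.5,0,0,30, 0.7,0.5,0,0,30, 0.7,0.5,0,0,30, 0.7,0.5,0,0,30]' >/dev/null
python3 -m jog '[0.7,0.5,0,0,30, 0.7,0.5,0,0,30, 0.4,0.3,0,0,30, 0.15,0.08,0,0,30, 0,0,0,0,30]'>/dev/null
python3 -m jog '[0,0,0.6,0,30, 0,0,0.6,0,30, 0,0,0.5,0,30, 0,0,0.2,0,30, 0,0,0,0,30]'
python3 -c "
from h import *
print(to(.598,.166,.03))"
```

```text
clock: 11.45
eef_pos: [0.5933, 0.1655, 0.0341]
ee_rot: [[0.003, 1.0, -0.006], [1.0, -0.003, -0.001], [-0.001, -0.006, -1.0]]
contact_force: [-0.2, 0.5, -1.0]
opening: 0.0379
finger_force: 31.5
[0.01 0.12 0.1 ]
```

```bash
python3 -m jog '[0,0.1,0.03,0,30, 0,0,0.04,0,30, 0,0,0.03,0,30, 0,0,0,0,30]'
python3 -m jog '[0,0,0,0,42, 0,0,0,0,48, 0,0,0,0,70, 0,0,0,0,75, 0,0,0,0,75]' 
python3 -m jog '[0,0,-0.5,0,75, 0,0,-0.8,0,75, 0,0,-1,0,75, 0,0,-1,0,75, 0,0,-1,0,75]' >/dev/null
python3 -m jog '[0.6,0.1,-0.5,0,75, 0.6,0.1,0,0,85, 0.6,0.1,0,0,85, 0.6,0.1,0,0,85, 0,0,0,0,85]'
python3 -c "
from h import *
o=robot.get_obs();snap('wrist','pics/e.png')
print(to(.625,.272,.20))"
```

```text
clock: 11.78
eef_pos: [0.6011, 0.1666, 0.033]
ee_rot: [[0.002, 1.0, 0.003], [1.0, -0.002, -0.0], [-0.0, 0.003, -1.0]]
contact_force: [0.7, -0.1, 1.9]
opening: 0.0377
finger_force: 32.1
clock: 12.2
eef_pos: [0.5998, 0.167, 0.0316]
ee_rot: [[0.002, 1.0, -0.0], [1.0, -0.002, -0.0], [-0.0, -0.0, -1.0]]
contact_force: [-0.0, -1.2, 0.4]
opening: 0.0749
finger_force: 0.0
clock: 13.03
eef_pos: [0.6162, 0.2673, 0.2239]
ee_rot: [[-0.002, 1.0, 0.002], [1.0, 0.002, 0.003], [0.003, 0.002, -1.0]]
contact_force: [1.4, 0.3, -0.1]
opening: 0.0853
finger_force: 0.0
[0.17 0.23 0.59]
```

View pics/e.png

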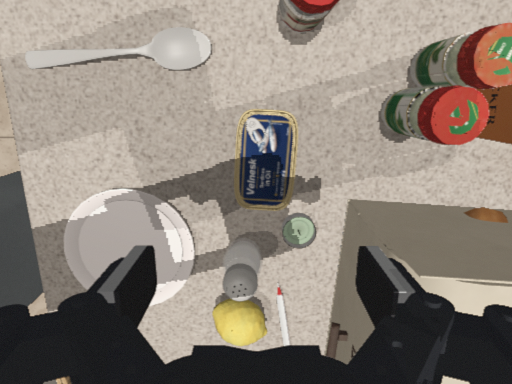

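The wrist view shows the tin's top centred at (268,159) with a 3° tilt, the plate at (129,246), and the shaker and lemon standing in place.

```bash
python3 - <<'E'
from h import *
o=robot.get_obs()
print(ray("wrist",(268,159),.025,o),ray("wrist",(129,246),.009,o),ray("wrist",(240,289),.085,o))
for p in [(243,110),(297,112),(238,206),(292,208)]: print(ray("wrist",p,.025,o)[:2])
c=ray("wrist",(268,159),.025,o); print(to(c[0],c[1],.05))
E
```

```text
[0.62844701 0.27244064 0.025     ] [0.4701034  0.16802109 0.009     ] [0.6012018  0.15932407 0.085     ]
[0.60332449 0.32116371]
[0.65650089 0.31931124]
[0.59711055 0.22186055]
[0.65458334 0.21968487]
[0.18 0.31 4.34]
```

```bash
python3 -m jog '[0.18,0.31,0.6,0.6,85, 0,0,0.8,0,85, 0,0,0.8,0,85, 0,0,0.8,0,85, 0,0,0.8,0,85]' >/dev/null
python3 -m jog '[0,0,0.3,0,85, 0,0,0,0,85]'
python3 -c "
from h import *
print(to(.628,.272,.007))"
```

```text
clock: 13.67
eef_pos: [0.6255, 0.2684, 0.0556]
ee_rot: [[0.055, 0.998, -0.009], [0.998, -0.055, -0.002], [-0.003, -0.009, -1.0]]
contact_force: [-0.1, 0.9, -1.3]
opening: 0.0846
finger_force: 0.0
[0.1  0.07 1.21]
```

```bash
python3 -m jog '[0.07,0.05,0.3,0,85, 0,0,0.4,0,85, 0,0,0.3,0,85, 0,0,0.2,0,85, 0,0,0,0,85]'
python3 -m jog '[0,0,0,0,50, 0,0,0,0,50, 0,0,0,0,50, 0,0,0,0,50, 0,0,0,0,50]' 40
python3 -m jog '[0,0,-0.3,0,50, 0,0,-0.6,0,50, 0,0,-0.8,0,50, 0,0,-0.8,0,50, 0,0,0,0,50]'
python3 -c "
from h import *
print(to(.471,.167,.015))"
```

```text
clock: 14.08
eef_pos: [0.6301, 0.2726, 0.0107]
ee_rot: [[0.054, 0.999, -0.002], [0.999, -0.054, -0.0], [-0.001, -0.002, -1.0]]
contact_force: [-0.2, -0.2, 0.5]
opening: 0.0852
finger_force: 0.0
clock: 14.5
eef_pos: [0.6317, 0.2731, 0.0132]
ee_rot: [[0.054, 0.999, 0.002], [0.999, -0.054, 0.001], [0.001, 0.002, -1.0]]
contact_force: [0.2, 0.1, 4.8]
opening: 0.0587
finger_force: 43.5
clock: 14.92
eef_pos: [0.6351, 0.2741, 0.1194]
ee_rot: [[0.054, 0.998, 0.013], [0.999, -0.054, 0.003], [0.004, 0.013, -1.0]]
contact_force: [1.4, 0.3, -0.7]
opening: 0.0584
finger_force: 43.5
[-2.91 -3.99  2.55]
```

```bash
python3 -m jog '[-0.3,-0.4,0,0,50, -0.55,-0.75,0,0,50, -0.55,-0.75,0,0,50, -0.55,-0.75,0,0,50, -0.5,-0.7,0,0,50]' >/dev/null
python3 -m jog '[-0.3,-0.4,0,0,50, -0.1,-0.15,0,0,50, 0,0,0.6,0,50, 0,0,0.6,0,50, 0,0,0.6,0,50]' >/dev/null
python3 -m jog '[0,0,0,0,50, 0,0,0,0,50]'
python3 -c "
from h import *
print(to(.471,.167,.02))"
```

```text
clock: 15.92
eef_pos: [0.4689, 0.1676, 0.0389]
ee_rot: [[0.054, 0.999, -0.002], [0.999, -0.054, -0.0], [-0.0, -0.002, -1.0]]
contact_force: [0.3, 0.6, -0.6]
opening: 0.0585
finger_force: 44.0
[-0.01  0.05  0.47]
```

```bash
python3 -m jog '[0,0.05,0.2,0,50, 0,0,0.2,0,50, 0,0,0.08,0,50, 0,0,0.05,0,50, 0,0,0,0,50]'
```

```text
clock: 16.33
eef_pos: [0.4711, 0.1674, 0.0192]
ee_rot: [[0.054, 0.999, 0.001], [0.999, -0.054, 0.0], [0.0, 0.001, -1.0]]
contact_force: [0.5, 0.2, 1.1]
opening: 0.0584
finger_force: 44.2
```

```bash
python3 -m jog '[0,0,0,0,50]'
```

```text
clock: 16.42
eef_pos: [0.4711, 0.1674, 0.0192]
ee_rot: [[0.054, 0.999, 0.001], [0.999, -0.054, 0.0], [0.0, 0.001, -1.0]]
contact_force: [0.3, -0.2, 1.9]
opening: 0.0585
finger_force: 44.4
```

```bash
python3 -m jog '[0,0,0,0,62, 0,0,0,0,68, 0,0,0,0,70, 0,0,-0.5,0,70, 0,0,-1,0,70]'>/dev/null
python3 -m jog '[0,0,-1,0,70, 0,0,-1,0,70, 0,0,-1,0,70, 0.5,0.05,-0.5,0,70, 0.85,0.08,0,0,70]'>/dev/null
python3 -m jog '[0.85,0.08,0,0,60, 0.85,0.08,0,0,60, 0.85,0.08,0,0,60, 0.85,0.08,0,0,60, 0.85,0.08,0,0,60]'>/dev/null
python3 -m jog '[0.85,0.08,0,-0.8,60, 0.5,0.08,0,-1,60, 0,0,0,-1,60, 0,0,0,-1,60, 0,0,0,-1,60]'>/dev/null
python3 -m jog '[0,0,0,-1,60, 0,0,0,-1,60, 0,0,0,-1,60, 0,0,0,-1,60, 0,0,0,-1,60]'>/dev/null
python3 -m jog '[0,0,0,-1,60, 0,0,0,-1,60, 0,0,0,-1,60, 0,0,0,-1,60, 0,0,0,-1,60]'>/dev/null
python3 -m jog '[0,0,0,-1,60, 0,0,0,-1,60, 0,0,0,-1,60, 0,0,0,0,60]'
python3 -c "
from h import *
snap('wrist','pics/f.png')"
```

```text
clock: 19.25
eef_pos: [0.5116, 0.4434, 0.218]
ee_rot: [[-0.998, 0.07, -0.001], [0.07, 0.998, -0.001], [0.001, -0.001, -1.0]]
contact_force: [-0.6, 0.2, 0.1]
opening: 0.0599
finger_force: 0.0
```

View pics/f.png

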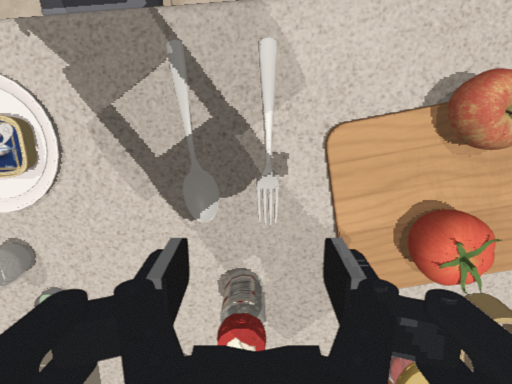

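The wrist view shows the fork from handle end (268,39) to tines (268,222), aligned with the tool; the spoon bowl is at (200,195) and the spice jar at (242,320).

```bash
python3 - <<'E'
from h import *
o=robot.get_obs()
a=ray("wrist",(268,38.5),.006,o);b=ray("wrist",(268,222),.008,o);c=(a+b)/2;print(a,b,c,to(c[0],c[1],.05),np.linalg.norm(a-b))
print(ray("wrist",(268,130),.008,o), ray("wrist",(202,195),.008,o))
E
```

```text
[0.39060019 0.46475554 0.006     ] [0.57900013 0.4526411  0.008     ] [0.48480016 0.45869832 0.007     ] [0.69 0.33 4.2 ] 0.18879962600975436
[0.47784043 0.45910787 0.008     ] [0.54239481 0.38294632 0.008     ]
```

```bash
python3 -m jog '[0.69,0.33,0.4,0,45, 0,0,0.8,0,45, 0,0,0.8,0,45, 0,0,0.8,0,45, 0,0,0.8,0,45]' >/dev/null
python3 -m jog '[0,0,0,0,45, 0,0,0,0,45]'
python3 -c "
from h import *
print(to(.484,.459,.004))"
```

```text
clock: 19.88
eef_pos: [0.484, 0.4579, 0.0726]
ee_rot: [[-0.997, 0.073, -0.004], [0.073, 0.997, -0.003], [0.004, -0.003, -1.0]]
contact_force: [0.3, -0.6, -0.2]
opening: 0.0451
finger_force: 0.0
[-0.    0.03  1.72]
```

```bash
python3 -m jog '[0,0,0.6,0,45, 0,0,0.5,0,45, 0,0,0.4,0,45, 0,0,0.15,0,45, 0,0,0.05,0,45]'
python3 -m jog '[0,0,0,0,5, 0,0,0,0,5, 0,0,0,0,5, 0,0,0,0,5, 0,0,0,0,5]' 40
python3 -m jog '[0,0,0,0,5, 0,0,-0.3,0,5, 0,0,-0.5,0,5, 0,0,-0.6,0,5, 0,0,0,0,5]'
```

```text
clock: 20.3
eef_pos: [0.4861, 0.4593, 0.0076]
ee_rot: [[-0.997, 0.072, 0.001], [0.072, 0.997, 0.001], [-0.001, 0.001, -1.0]]
contact_force: [-0.9, -0.1, 1.0]
opening: 0.0448
finger_force: 0.0
clock: 20.72
eef_pos: [0.4867, 0.4597, 0.0101]
ee_rot: [[-0.997, 0.071, 0.003], [0.071, 0.997, 0.002], [-0.003, 0.002, -1.0]]
contact_force: [-1.3, -1.9, 10.9]
opening: 0.0094
finger_force: 34.5
clock: 21.13
eef_pos: [0.4885, 0.4611, 0.0684]
ee_rot: [[-0.997, 0.071, 0.009], [0.071, 0.997, 0.006], [-0.008, 0.006, -1.0]]
contact_force: [0.6, 0.5, -0.3]
opening: 0.0054
finger_force: 0.0
```

```bash
python3 -m jog '[0,0,-0.8,0,45, 0,0,-0.8,0,45, 0.1,0,-0.8,0,45, 0,0,-0.8,0,45, 0,0,0,0,45]'
python3 -c "
from h import *
snap('wrist','pics/g.png')"
```

```text
clock: 21.55
eef_pos: [0.4849, 0.4618, 0.1989]
ee_rot: [[-0.997, 0.071, 0.012], [0.071, 0.997, 0.009], [-0.012, 0.009, -1.0]]
contact_force: [0.3, 1.5, 1.4]
opening: 0.045
finger_force: 0.0
```

View pics/g.png

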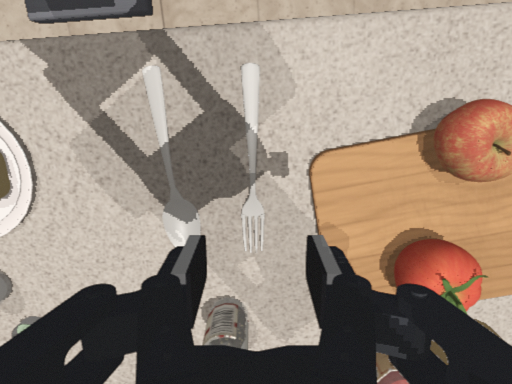

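The fork is still in place, from (251,65) to (254,252), so the pads slipped off its top. I'll grip lower.

```bash
python3 - <<'E'
from h import *
o=robot.get_obs()
a=ray("wrist",(251,65),.006,o);b=ray("wrist",(254,251),.008,o);c=(a+b)/2;print(a,b,c,to(c[0],c[1],.05),np.linalg.norm(a-b))
print(ray("wrist",(252,160),.008,o),o["eef_pos"])
E
```

```text
[0.38925244 0.46504468 0.006     ] [0.57664533 0.45408488 0.008     ] [0.48294889 0.45956478 0.007     ] [ 0.05 -0.06  3.64] 0.18772376064186855
[0.47767889 0.45934955 0.008     ] [0.4836999  0.46088003 0.19580404]
```

```bash
python3 -m jog '[0.05,-0.05,0.8,0,38, 0,0,0.8,0,38, 0,0,0.8,0,38, 0,0,0.8,0,38, 0,0,0.6,0,38]' >/dev/null
python3 -m jog '[0,0,0.4,0,38, 0,0,0.3,0,38, 0,0,0,0,38, 0,0,0,0,38]'
python3 -c "
from h import *
print(to(.483,.4592,.002))"
```

```text
clock: 22.35
eef_pos: [0.4787, 0.4569, 0.0097]
ee_rot: [[-0.997, 0.072, -0.001], [0.072, 0.997, -0.001], [0.001, -0.001, -1.0]]
contact_force: [-0.1, -0.1, -0.0]
opening: 0.0382
finger_force: 0.0
[-0.1   0.07  0.19]
```

```bash
python3 -m jog '[-0.05,0.05,0.1,0,38, 0,0,0.1,0,38, 0,0,0,0,38, 0,0,0,0,38]'
python3 -m jog '[0,0,0,0,30, 0,0,0,0,22, 0,0,0,0,15, 0,0,0,0,10, 0,0,0,0,5]' 40
python3 -m jog '[0,0,0,0,2, 0,0,0,0,2, 0,0,0,0,2]'
```

```text
clock: 22.68
eef_pos: [0.4816, 0.4593, 0.0031]
ee_rot: [[-0.997, 0.071, 0.001], [0.071, 0.997, 0.001], [-0.001, 0.001, -1.0]]
contact_force: [0.3, 0.4, 0.5]
opening: 0.0381
finger_force: 0.0
clock: 23.1
eef_pos: [0.4816, 0.4593, 0.0031]
ee_rot: [[-0.997, 0.071, 0.001], [0.071, 0.997, 0.0], [-0.001, 0.001, -1.0]]
contact_force: [-1.3, -0.2, 2.9]
opening: 0.0189
finger_force: 34.3
clock: 23.35
eef_pos: [0.4816, 0.4593, 0.0031]
ee_rot: [[-0.997, 0.071, 0.001], [0.071, 0.997, 0.001], [-0.001, 0.001, -1.0]]
contact_force: [-0.4, -0.4, 5.7]
opening: 0.0183
finger_force: 35.0
```

```bash
python3 -m jog '[0,0,-0.2,0,2, 0,0,-0.4,0,2, 0,0,-0.6,0,2, 0,0,-0.6,0,2, 0,0,-0.3,0,2]'
python3 -m jog '[0,0,0,-0.7,2, 0,0,0,0,2]'
python3 -c "
from h import *
print(to(.470,.284,.08))"
```

```text
clock: 23.77
eef_pos: [0.4823, 0.4598, 0.089]
ee_rot: [[-0.997, 0.072, 0.003], [0.072, 0.997, 0.002], [-0.003, 0.002, -1.0]]
contact_force: [0.5, -0.1, 0.8]
opening: 0.0185
finger_force: 33.1
clock: 23.93
eef_pos: [0.4817, 0.4593, 0.0875]
ee_rot: [[-1.0, 0.009, 0.001], [0.009, 1.0, 0.001], [-0.001, 0.001, -1.0]]
contact_force: [0.3, -0.3, -0.3]
opening: 0.0184
finger_force: 33.1
[ 0.25 -4.39  0.18]
```

```bash
python3 -m jog '[0.05,-0.4,0,0,2, 0.05,-0.7,0,0,2, 0.05,-0.8,0,0,2, 0.05,-0.8,0,0,2, 0.05,-0.8,0,0,2]' >/dev/null
python3 -m jog '[0,-0.6,0,0,2, 0,-0.29,0,0,2, 0,0,0.6,0,2, 0,0,0.6,0,2, 0,0,0,0,2]'>/dev/null
python3 -m jog '[0,0,0,0,2]'
python3 -c "
from h import *
snap('side','pics/i.png')
print(to(.470,.284,.004))"
```

```text
clock: 24.85
eef_pos: [0.4685, 0.2835, 0.0372]
ee_rot: [[-1.0, 0.011, -0.004], [0.011, 1.0, -0.001], [0.004, -0.001, -1.0]]
contact_force: [-0.6, -0.5, -0.3]
opening: 0.0187
finger_force: 33.2
[-0.02  0.    0.86]
```

View pics/i.png

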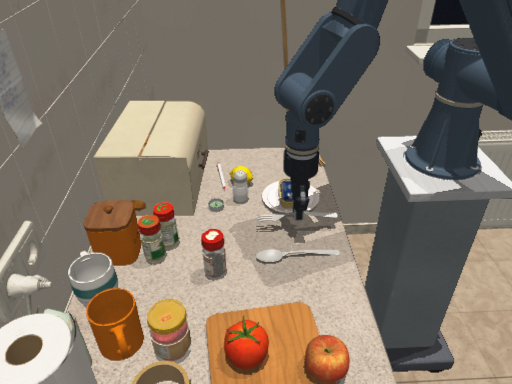

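The side view shows the fork held level in the gripper, spanning (257,217) to (337,215) beside the plate, with everything else in place. I'll lower and release it now.

```bash
python3 -m jog '[0,0,0.4,0,2, 0,0,0.3,0,2, 0,0,0.13,0,2, 0,0,0.04,0,2, 0,0,0,0,2]'
python3 -m jog '[0,0,0,0,22, 0,0,0,0,26, 0,0,0,0,32, 0,0,0,0,32, 0,0,-0.3,0,32]'
python3 -m jog '[0,0,-0.6,0,32, 0,0,-1,0,32, 0,0,-1,0,32, 0,0,-1,0,32, 0,0,-1,0,32]'>/dev/null
python3 -m jog '[0,0.5,-1,0,32, 0,0.5,0,0,32, 0,0,0,0,32, 0,0,0,0,32]'
python3 - <<'E'
from h import *
o=robot.get_obs();snap('wrist','pics/k.png');snap('scene','pics/j.png')
E
```

```text
clock: 25.32
eef_pos: [0.4694, 0.2838, 0.0036]
ee_rot: [[-1.0, 0.01, -0.0], [0.01, 1.0, -0.0], [0.0, -0.0, -1.0]]
contact_force: [0.4, -0.4, -0.9]
opening: 0.0186
finger_force: 33.2
clock: 25.73
eef_pos: [0.4684, 0.2831, 0.0148]
ee_rot: [[-1.0, 0.011, -0.003], [0.011, 1.0, -0.001], [0.003, -0.001, -1.0]]
contact_force: [-0.1, 0.0, 0.2]
opening: 0.032
finger_force: 0.0
clock: 26.48
eef_pos: [0.4694, 0.3226, 0.2383]
ee_rot: [[-1.0, 0.009, 0.002], [0.009, 1.0, 0.0], [-0.002, 0.0, -1.0]]
contact_force: [0.0, -0.3, -0.4]
opening: 0.0319
finger_force: 0.0
```

View pics/k.png

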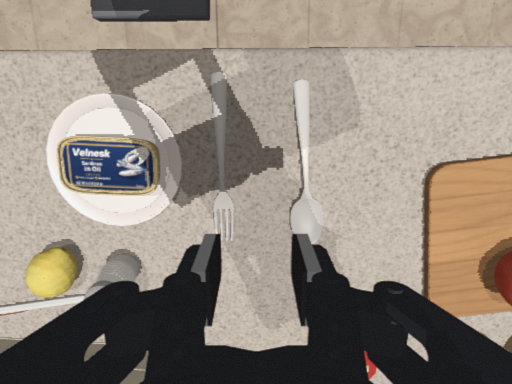

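View pics/j.png

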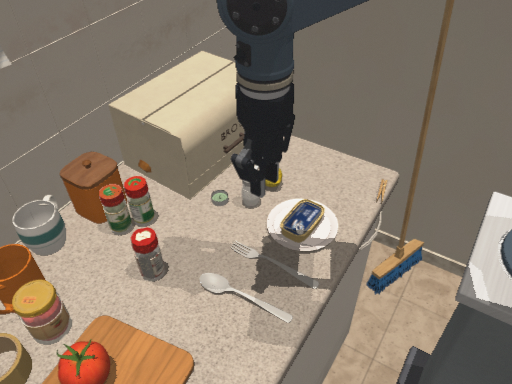

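In the wrist view the tin is at (109,165) on the plate (114,160), the fork runs (218,74)-(225,239), the lemon is at (51,272) and the shaker near (118,270). The spoon and jar are unmoved in the scene view.

```bash
python3 - <<'E'
from h import *
o=robot.get_obs();W=lambda p,z:np.round(ray("wrist",p,z,o)[:2],3)
print("plate",W((114,160),.009),"tin",W((109,165),.031),"fork",W((218.5,74),.006),W((224,239),.008),"lemon",W((51,272),.0255))
S=lambda n,p,z:np.round(ray(n,p,z)[:2],3)
print("side lemon/shaker",S("side",(242,176),.0255),S("side",(240,185),.045),"tin scene",S("scene",(302,220),.031),"spoon",S("scene",(201,277),.008),S("scene",(289,319),.008))
E
```

```text
plate [0.467 0.164] tin [0.468 0.168] fork [0.377 0.284] [0.563 0.283] lemon [0.595 0.081]
side lemon/shaker [0.596 0.086] [0.602 0.157] tin scene [0.468 0.176] spoon [0.571 0.384] [0.387 0.376]
```

```bash
python3 -c "
from rig import robot
print(robot.close_job())"
```

```text
the job is handed in; nothing more can be done
None
```

The sardine lunch is laid and handed in at about 27 s, and my last camera measurements put the tin, fork, shaker and lemon within tolerance, with the spoon and spice jar unmoved; the hand-in returned no verdict.

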